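# Put the spice shelf back in order

## Task

Tidy the walnut board: stand the two push-top dispensers upright in the oak caddy, the large one in its big bay and the small one in its small bay, and stand the loose empty glass jar upright in the enamel tray beside the empty jar already there, setting it down gently and not dropping it. The copper scoop belongs inside the stoneware crock, and the crock is to end closed with its wooden lid properly seated. Leave the jar in the tray and the pepper mill where they stand.

Things in the scene. Friction and masses are not known exactly. Their poses are not given: they have to be found in the camera images.
- dispenser_large: Large push-top spice dispenser standing upright: frosted off-white plastic cylinder 60 mm in diameter and 70 mm high with a grey collar and a narrower black push top (37 mm across) above it, 92 mm high in all, about 0.18 kg. Origin: centre of its underside; z up. It goes into the big bay of the caddy.
- dispenser_small: Small push-top spice dispenser of the same make, standing upright: cylinder 40 mm in diameter and 56 mm high, black push top 25 mm across, 74 mm high in all, about 0.08 kg. Origin: centre of its underside; z up. It goes into the small bay of the caddy.
- jar: The loose empty glass jar standing upright with its open mouth up, on the board and not in the tray: clear glass, 60 mm outside diameter (56 mm at the foot), 78 mm high, wall 3 mm, about 0.17 kg. Origin: centre of its underside; z up.
- scoop: Copper-toned scoop on its flat base, 100 mm long, 45 g. Origin: mid-length, at base level; z up. Round open cup, 42 mm outside diameter, 30 mm high, centred 29 mm from the origin along -x; flat handle 13 mm wide, 3 mm thick, 26 to 29 mm above the base, reaching 50 mm along +x. Most of the weight is in the cup.
- crock_lid: Wooden lid of the crock lying right way up: disc 164 mm in diameter (z = 8 to 20 mm), a plug 140 mm in diameter and 8 mm deep under it, a round knob 28 mm in diameter on top (z = 20 to 48 mm); 0.19 kg. Origin: centre of the plug's underside; z up. Seated, the plug sits in the crock's mouth, the disc on the rim, its origin 60 mm above the crock's.
- crock: Open stoneware crock (fixed), beige with a brown glazed lip and two small ear lugs on its sides: 168 mm outside diameter, 68 mm high, wall 7 mm (mouth 154 mm wide), inner floor 8 mm above the board. Origin: centre of its underside; z up; the lugs lie along +y and -y, to 92 mm out.
- caddy: Low oak caddy (fixed): open box 155 mm long (x) by 92 mm wide (y), walls 5 mm thick, 20 mm high, floor 5 mm above the board, split by a cross wall. Big bay 82 x 82 mm centred at x = -31.5 mm; small bay 58 mm (x) by 82 mm (y) centred at x = +43.5 mm; both at y = 0. Origin: centre of its underside; z up.
- tray: Low white enamel tray (fixed) with a dark rim line, 168 mm long (x) by 92 mm wide (y), wall 3 mm, 14 mm high, floor 3 mm above the board. An empty jar stands in its +x half, 40 mm from the middle; the free half is centred at x = -40 mm, y = 0. Origin: centre of its underside; z up.
- tray_jar: The empty glass jar that already stands in the tray, the same size as the loose one. Origin: centre of its underside. It stays where it is.
- pepper_mill: Wooden pepper mill standing among the things, 44 mm across at the foot, 118 mm high, the tallest thing in the working area. Origin: centre of its underside. It stays put. Also about, fixed and low: a white pinch bowl 56 mm across, 26 mm high, and a flat black silicone lid; scale, mortar, canisters (to 175 mm), chopping board and toaster stand at the far edge and sides.
There are look-alikes about, which are no part of the job. Leave any purple look-alike of the dispenser_large alone. What is shaped like the scoop but yellow is not meant.

How it is judged:
By the outcome, as a careful person would: the job done as asked, in the order asked, and still so for the second after the job is handed in, with the robot touching nothing.
It also fails if it takes over 144 s, if anything falls off the work surface, if the arm or the gripper's body presses on something with over 40 N, if the wrist force passes 120 N, or if a joint passes its speed limit or range.

## Robot

A 7-joint arm with a two-finger parallel gripper is mounted at the origin on the work surface. World frame = base frame: x ahead of the robot, y to its left, z up, the work surface at z = 0. Lengths are in m, angles in rad, forces in N, time in s.
With the tool pointing down it reaches from about 0.425 to 1.025 m from the base axis. Payload 3.6 kg.
Tool frame: the origin (TCP) lies midway between the tips of the shut fingers; the grasp point (between the pads) lies 19 mm behind it (arm.pinch_z is the distance from the TCP to the grasp point, in m); z points along the fingers, y is the line along which they close (so a half turn about z gives the same grasp; the last joint's range is limited). The gripper opens to 85 mm and grips with 20 to 120 N. Pads are 22 mm wide; open, the fingers measure 114 mm over their backs; the gripper's body (76 mm by 85 mm) begins 54 mm behind the grasp point. The pads swing forward as they close: fully open they stand 13 mm farther back than shut.
Start: joints at [1.232, 0.591, 0.048, 1.609, -0.033, 0.943, -0.034], TCP at [0.176, -0.703, 0.231] pointing down, gripper open.
Joint ranges: [-2.69, 2.69], [-0.47, 2.24], [-1.27, 1.36], [0.19, 2.51], [-1.53, 4.68], [0.08, 2.07], [-3.09, 3.09]. Speed limits (rad/s): [2.57, 2.57, 3.14, 3.14, 3.14, 3.14, 3.14].

## Interface

Orientations are given as a rotation vector (axis times angle).
In Python, from workcell import arm gives the robot as it stands.
- The arm moves only by the shell command python3 -m creep 'ROWS'. ROWS is a JSON object of lists of equal length, an entry for each row: "delta_pos": the shift along the tool's x, y, z in units of 40 mm (1.0 is 40 mm), a list of three; "dr": the turn, a rotation vector about the tool's x, y, z in units of 5 degrees (1.0 is 5 degrees), a list of three; "fingers": the closure, from -1 (fully open) to 1 (shut). A call has 1 to 12 rows; each row is the pose to reach, as a shift and turn from the pose commanded when the call began, along the tool's axes at that moment; what a row does not reach only later rows make up. A row lasts 1/10 s, in which the tool goes at most 50 mm and 8.59 degrees, less where a joint would pass 70% of its speed; a pose out of reach is approached as far as the arm can. A call with a gripper value outside its range is refused whole. The fingers move at their own pace and stop on an object; the grip force is fixed at half the most. Time passes only in rows, so rows that repeat a pose let the fingers close. It gives the time, the measured TCP pose, the force, the opening and the grip force at its end, in the units of the state.
- arm.observe(): the state, without advancing time (a new reading comes with each control period).
- arm.grab_frame(name): name is "scene" or "side" or "wrist"; returns the picture (480x640x3 uint8, red, green, blue); there is no depth.
- arm.camera_params(name): a dict with "fx", "fy", "cx", "cy" (pixels), "k1" (the pictures are not rectified: a ray, as slopes to the right and down, at radius r is drawn at 1 + k1 r^2 times it, then the intrinsics apply), "view" (4x4, takes a point from world to camera coordinates); the wrist camera has in their place "hand_eye" (4x4, takes a point from camera to tool coordinates, whose origin is the TCP and whose axes are the flange's). Camera axes: x right, y down, z forward; pixel columns grow to the right and rows downward; lengths in m; the calibration is good to about 2 mm. A picture is of the moment at which its call begins: read the wrist's pose just before it. camera_params takes no time and is no camera call.
- arm.close_job(): hands the job in; it is judged then, once.
The state is a dict: "time_s": time; "joint_pos": joint angles; "joint_vel": joint speeds; "tau": joint torques, N m; "eef_pos": TCP position; "tcp_rot": TCP orientation; "contact_force": force on the tool from outside, world axes, zero at the start; "moment": the same for the moment, N m; "width": finger opening in m; "finger_force": force on a finger pad.
Only numpy, scipy, OpenCV 4.12 (cv2) and the standard library are available. Lean on these libraries where they do the work, as an engineer would, in place of code of your own. Each camera call takes 0.05 s, during which the arm holds its last target. There are 200 camera calls.

## Working session

There is one attempt and no reset: what is moved stays moved. The work goes in short steps, Python scripts to look and compute and a shell command to move; the robot and the scene stay as the last step left them, time stands still between calls to the robot, and variables do not carry over. Pictures are saved under pics/ and viewed, at most 17 in all, crops included, and the job is handed in when it is done.

```bash
ls; mkdir -p pics; python3 - <<'E'
from workcell import arm
import cv2
o=arm.observe();print(o)
for n in("scene","side"):
    cv2.imwrite(f"pics/{n}0.png",arm.grab_frame(n)[:,:,::-1]);print(n,arm.camera_params(n))
print(arm.camera_params("wrist"),arm.pinch_z)
E
```

```text
pics
{'time_s': 0.0, 'joint_pos': array([ 1.23151738,  0.59212258,  0.0482913 ,  1.60982209, -0.03330197,
        0.94272536, -0.03367382]), 'joint_vel': array([ 0.00082406, -0.00040478,  0.00107479, -0.00081682,  0.00185829,
       -0.00045917,  0.001728  ]), 'tau': array([ 1.76537560e-04, -5.48697352e+01,  1.54714487e+00, -1.98126447e+01,
        9.48537461e-03,  8.68652947e-03,  1.45031566e-05]), 'eef_pos': array([ 0.17621056, -0.7024008 ,  0.23013833]), 'tcp_rot': array([-3.11565823e+00, -3.84998902e-01,  6.25913724e-04]), 'contact_force': array([ 0.42289839, -0.12238314, -0.29553898]), 'moment': array([-0.02694658, -0.00473074,  0.04464451]), 'finger_force': 0.0, 'width': 0.08550133557337743}
scene {'fx': 540.2036388615129, 'fy': 540.2036388615129, 'cx': 326.1292838848421, 'cy': 236.69846360409048, 'k1': -0.12445587736853453, 'view': array([[ 0.47716534,  0.87868816, -0.01484456, -0.25935928],
       [ 0.47714848, -0.27322315, -0.83527147, -0.18607018],
       [-0.73799903,  0.39147954, -0.54963734,  1.60361172],
       [ 0.        ,  0.        ,  0.        ,  1.        ]])}
sid
[... 179 characters left out ...]
1729755,  0.46186636],
       [-0.32495012,  0.529406  , -0.78366875,  0.18430027],
       [ 0.38606023, -0.68219749, -0.62093807,  1.03485113],
       [ 0.        ,  0.        ,  0.        ,  1.        ]])}
{'fx': 334.52586045995986, 'fy': 334.52586045995986, 'cx': 317.03675792398195, 'cy': 239.3898899046851, 'k1': -0.05808525706933464, 'hand_eye': array([[ 7.00766510e-04, -9.53983377e-01, -2.99858675e-01,
         7.56980324e-02],
       [ 9.99999739e-01,  6.15370150e-04,  3.79223423e-04,
        -1.12262122e-04],
       [-1.77248764e-04, -2.99858862e-01,  9.53983559e-01,
        -1.44131268e-01],
       [ 0.00000000e+00,  0.00000000e+00,  0.00000000e+00,
         1.00000000e+00]])} 0.0187
```

View pics/scene0.png

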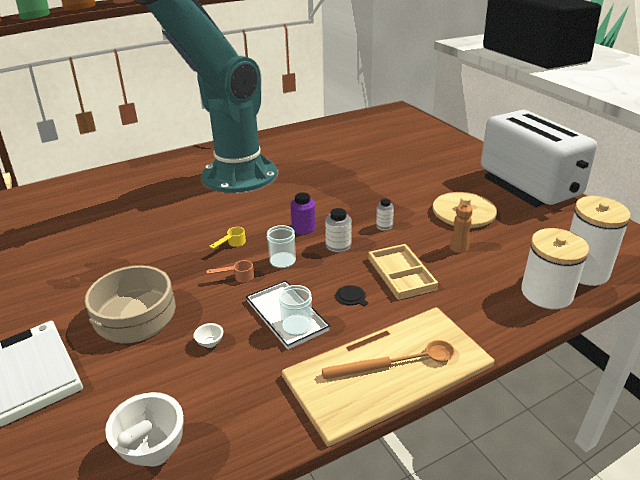

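View pics/side0.png

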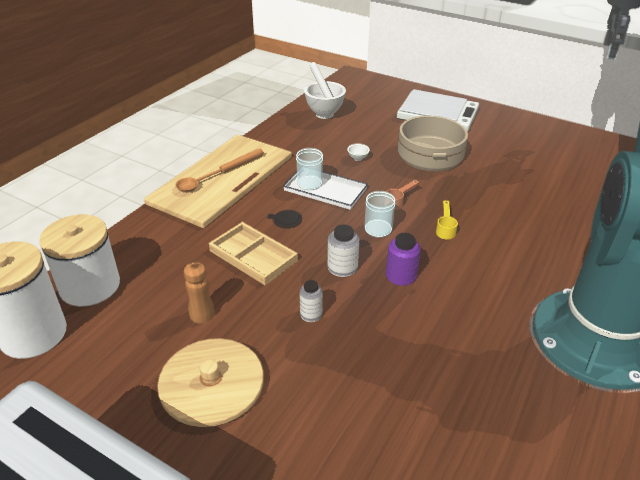

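The scene view shows the large dispenser at (338,230), small one (385,215), jar (282,247), scoop cup (243,271), crock (130,302), caddy (402,271), tray (287,313), lid (464,210) behind the mill (461,228). The decoys are purple (303,214) and yellow (236,238). I'll enlarge both views to get feature pixels.

```bash
cat > h.py <<'E'
import numpy as np,cv2
from scipy.spatial.transform import Rotation as R
from workcell import arm
def params(n,o=None):
    p=arm.camera_params(n);K=np.array([[p['fx'],0,p['cx']],[0,p['fy'],p['cy']],[0,0,1]]);d=np.array([p['k1'],0,0,0.])
    if n=='wrist':
        T=np.eye(4);T[:3,:3]=R.from_rotvec(o['tcp_rot']).as_matrix();T[:3,3]=o['eef_pos'];V=np.linalg.inv(T@p['hand_eye'])
    else: V=p['view']
    return K,d,V
def plane(n,uv,z,o=None):
    K,d,V=params(n,o);q=cv2.undistortPoints(np.array(uv,float).reshape(-1,1,2),K,d)[:,0]
    r=np.c_[q,np.ones(len(q))]@V[:3,:3];c=-V[:3,:3].T@V[:3,3]
    return (c+r*((z-c[2])/r[:,2])[:,None])[:,:2]
def proj(n,P,o=None):
    K,d,V=params(n,o);return cv2.projectPoints(np.array(P,float),cv2.Rodrigues(V[:3,:3])[0],V[:3,3],K,d)[0][:,0]
E
python3 - <<'E'
import cv2
a=cv2.imread('pics/scene0.png')
cv2.imwrite('pics/c1.png',cv2.resize(a[190:350,190:450],None,fx=3,fy=3,interpolation=cv2.INTER_CUBIC))
a=cv2.imread('pics/side0.png')
cv2.imwrite('pics/c2.png',cv2.resize(a[130:330,200:460],None,fx=3,fy=3,interpolation=cv2.INTER_CUBIC))
E
```

```text
(no output)
```

View pics/c1.png

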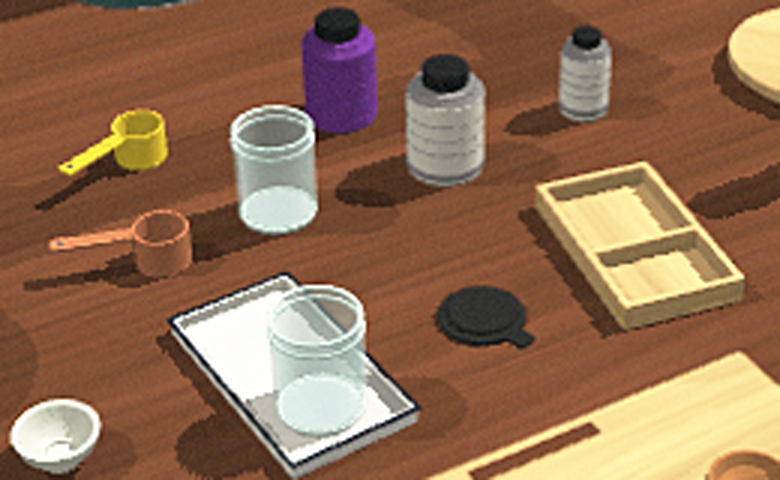

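View pics/c2.png

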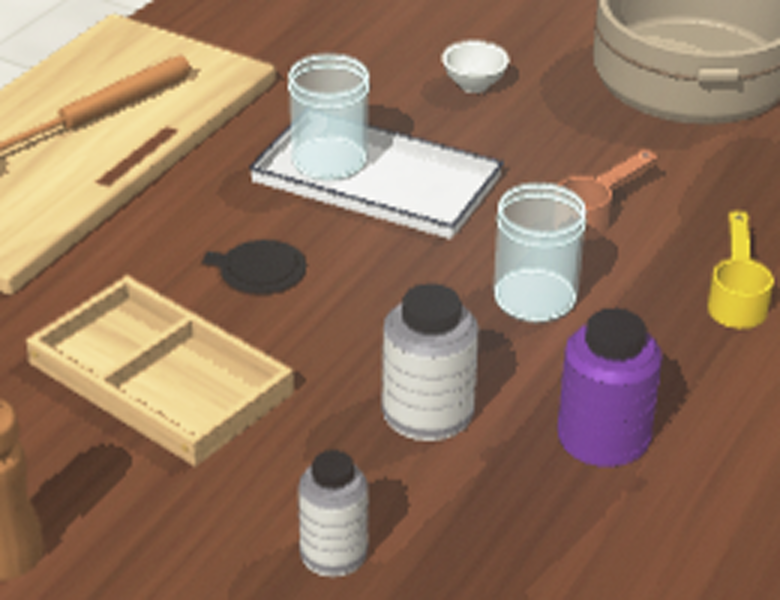

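The crops give clear edges: the large dispenser's top is at c1 (446,66) and c2 (433,298), the jar rim at (273,127) and (541,209), and the caddy and tray corners are sharp. The big bay is the upper-left one in the scene view.

```bash
cat > m.py <<'E'
from h import *
np.set_printoptions(precision=4,suppress=True)
S=lambda *p:np.array(p)/3.+[190,190]
D=lambda *p:np.array(p)/3.+[200,130]
def both(n,z,s,d): print(n,plane('scene',s,z).round(4).tolist(),plane('side',d,z).round(4).tolist())
both('large',.092,S((446,66)),D((433,298)))
both('purple',.092,S((338,18)),D((617,322)))
both('small',.074,S((586,36)),D((333,464)))
both('jarrim',.078,S((273,128)),D((541,209)))
both('jarfoot',.002,S((278,209)),D((536,294)))
both('tjarrim',.081,S((317,315)),D((329,80)))
both('tjarfoot',.005,S((320,403)),D((329,157)))
both('cup',.030,S((161,228)),D((587,193)))
both('handle tip',.029,S((51,243)),D((654,153)))
both('caddy',.020,S((537,190),(646,163),(744,279),(628,313)),D((28,350),(126,278),(293,376),(195,445)))
both('tray',.014,S((170,321),(287,273),(417,409),(297,466)),D((252,172),(502,172),(452,232)))
both('mill',.118,[(463,205)],[(195,266)])
print('knob',plane('side',[(209,366)],.048),'lid',plane('side',[(211,379)],.02))
print('lid edges',plane('side',[(159,378),(263,375),(212,339),(208,424)],.02))
print('lid edges',plane('scene',[(433,208),(496,212)],.02))
both('crock l/r',.068,[(86,300),(175,299),(132,267)],[(398,137),(468,137),(434,117)])
E
python3 m.py
```

```text
large [[0.4741, 0.0718]] [[0.4703, 0.0665]]
purple [[0.3656, 0.034]] [[0.3624, 0.0281]]
small [[0.4628, 0.2079]] [[0.4546, 0.2098]]
jarrim [[0.4676, -0.0705]] [[0.4641, -0.0731]]
jarfoot [[0.4636, -0.0696]] [[0.4644, -0.0772]]
tjarrim [[0.6804, -0.1374]] [[0.6723, -0.1352]]
tjarfoot [[0.6772, -0.1377]] [[0.6783, -0.1442]]
cup [[0.4794, -0.1681]] [[0.4722, -0.1718]]
handle tip [[0.4559, -0.2439]] [[0.4522, -0.2484]]
caddy [[0.5613, 0.1008], [0.5725, 0.193], [0.7246, 0.1685], [0.7148, 0.0769]] [[0.7139, 0.1735], [0.7061, 0.0772], [0.5508, 0.1045], [0.5669, 0.1914]]
tray [[0.562, -0.1955], [0.5531, -0.1029], [0.7216, -0.0902], [0.7304, -0.1789]] [[0.7099, -0.0846], [0.5484, -0.1846], [0.5433, -0.0965]]
mill [[0.6237, 0.3071]] [[0.6175, 0.3112]]
knob [[0.5072 0.4217]] lid [[0.5054 0.4239]]
lid edges [[0.5758 0.4645]
 [0.4407 0.3756]
 [0.5564 0.3588]
 [0.4577 0.4894]]
lid edges [[0.4719 0.3521]
 [0.568  0.4807]]
crock l/r [[0.4825, -0.4947], [0.5643, -0.3379], [0.4177, -0.3903]] [[0.5511, -0.3434], [0.4066, -0.4346], [0.5171, -0.4868]]
```

```bash
cat >> h.py <<'E'
def go(p,yaw):
    "units to reach TCP p, tool down, tool x at world yaw (deg)"
    o=arm.observe();A=R.from_rotvec(o['tcp_rot']);t=np.radians(yaw);c,s=np.cos(t),np.sin(t)
    B=R.from_matrix(np.array([[c,s,0],[s,-c,0],[0,0,-1]]))
    d=A.inv().apply(np.array(p)-o['eef_pos'])/.04;r=np.degrees((A.inv()*B).as_rotvec())/5
    dist=np.linalg.norm(d)*40;print('d',d.round(2).tolist(),'dr',r.round(2).tolist(),'mm',dist.round(),'rows',max(dist/50,np.linalg.norm(r)*5/8.59).round(1),'t',round(o['time_s'],1))
def mat(o=None):
    return R.from_rotvec((o or arm.observe())['tcp_rot']).as_matrix()
def shot(f):
    o=arm.observe();im=arm.grab_frame('wrist')[:,:,::-1].copy();cv2.imwrite(f'pics/{f}.png',im);np.save(f'pics/{f}.npy',o,allow_pickle=True)
def load(f): return cv2.imread(f'pics/{f}.png'),np.load(f'pics/{f}.npy',allow_pickle=True).item()
E
python3 -c "
from h import *
go([.50,-.20,.30],5)"
```

```text
d [10.91, -10.22, -1.72] dr [-0.02, 0.0, 1.82] mm 602.0 rows 12.0 t 0.1
```

```bash
python3 -m creep '{"delta_pos":[[0.5,-0.5,-1.7],[10.9,-10.2,-1.7],[10.9,-10.2,-1.7],[10.9,-10.2,-1.7],[10.9,-10.2,-1.7],[10.9,-10.2,-1.7],[10.9,-10.2,-1.7],[10.9,-10.2,-1.7],[10.9,-10.2,-1.7],[10.9,-10.2,-1.7],[10.9,-10.2,-1.7],[10.9,-10.2,-1.7]],"dr":[[0,0,0],[0,0,1.8],[0,0,1.8],[0,0,1.8],[0,0,1.8],[0,0,1.8],[0,0,1.8],[0,0,1.8],[0,0,1.8],[0,0,1.8],[0,0,1.8],[0,0,1.8]],"fingers":[-1,-1,-1,-1,-1,-1,-1,-1,-1,-1,-1,-1]}'
python3 -c "
from h import *
print(mat().round(3));go([.56,-.20,.30],5)"
```

```text
time_s: 1.3
eef_pos: [0.4851, -0.2232, 0.2981]
tcp_rot: [-3.138, -0.139, 0.001]
contact_force: [0.4, -1.2, -0.5]
width: 0.0851
finger_force: 0.0
[[ 0.996  0.089 -0.   ]
 [ 0.089 -0.996  0.   ]
 [-0.    -0.    -1.   ]]
d [1.92, -0.41, -0.05] dr [-0.0, 0.01, 0.02] mm 78.0 rows 1.6 t 1.3
```

```bash
python3 -m creep '{"delta_pos":[[1.2,-0.3,0],[2.2,-0.4,0],[2.2,-0.4,0],[2.2,-0.4,0],[2.2,-0.4,0]],"dr":[[0,0,0],[0,0,0],[0,0,0],[0,0,0],[0,0,0]],"fingers":[-1,-1,-1,-1,-1]}'
python3 -c "
from h import *
shot('w1');go([.58,.12,.30],0)"
```

```text
time_s: 1.8
eef_pos: [0.5693, -0.2022, 0.2976]
tcp_rot: [3.139, 0.137, -0.004]
contact_force: [-0.2, -0.3, -0.4]
width: 0.0856
finger_force: 0.0
d [0.97, -8.01, -0.06] dr [0.0, 0.02, 0.99] mm 323.0 rows 6.5 t 1.9
```

View pics/w1.png

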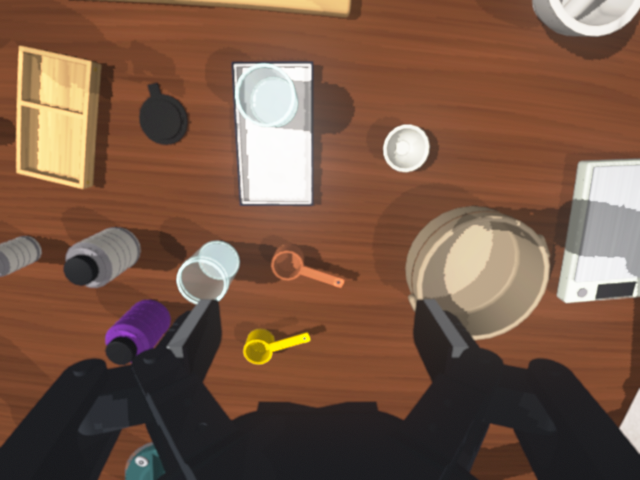

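The view from above is clear: tray corners (233,62), (312,62), (313,205), (242,205), loose jar rim (205,281), scoop cup (287,263) with handle tip (343,284), and crock around (480,275). I'll take a second shot over the dispensers and caddy.

```bash
python3 -m creep '{"delta_pos":[[0.5,-0.6,0],[1,-8,0],[1,-8,0],[1,-8,0],[1,-8,0],[1,-8,0],[1,-8,0],[1,-8,0],[1,-8,0],[1,-8,0]],"dr":[[0,0,1],[0,0,1],[0,0,1],[0,0,1],[0,0,1],[0,0,1],[0,0,1],[0,0,1],[0,0,1],[0,0,1]],"fingers":[-1,-1,-1,-1,-1,-1,-1,-1,-1,-1]}'
python3 -c "
from h import *
shot('w2')"
```

```text
time_s: 2.85
eef_pos: [0.5821, 0.1181, 0.2982]
tcp_rot: [3.14, -0.003, -0.001]
contact_force: [-0.4, -0.8, 0.5]
width: 0.0854
finger_force: 0.0
```

View pics/w2.png

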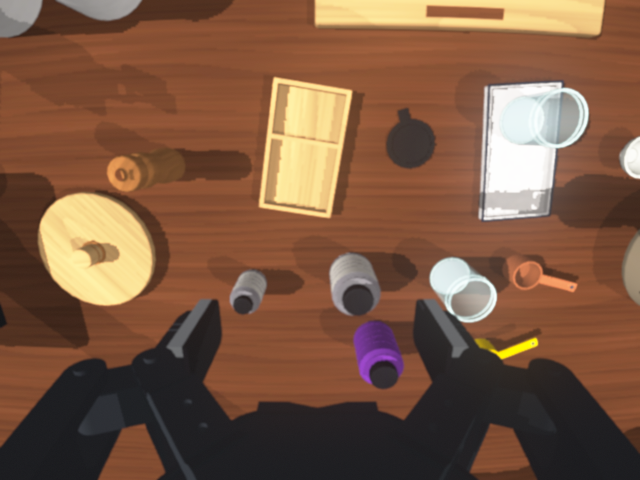

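The second view shows large top (358,298), small top (243,301), caddy corners (275,77), (352,90), (331,217), (259,207), knob (85,258) and lid disc centre (97,248).

```bash
python3 - <<'E'
from h import *
np.set_printoptions(precision=4,suppress=True)
_,o1=load('w1');i2,o2=load('w2')
P1=lambda uv,z:plane('wrist',uv,z,o1);P2=lambda uv,z:plane('wrist',uv,z,o2)
def rect(n,c): 
    e=(c[2]+c[1]-c[3]-c[0]) ;print(n,c.round(4).tolist(),'ctr',c.mean(0))
rect('tray1',P1([(234,63),(312,62),(313,205),(242,205)],.014))
rect('tray2',P2([(485,85),(562,82),(550,215),(479,220)],.014))
rect('caddy',P2([(275,77),(352,90),(331,217),(259,207)],.02))
print('large',P1([(83,267)],.092),P2([(358,298)],.092))
print('small',P2([(243,301)],.074))
print('jar',P1([(205,281)],.078),P2([(470,298)],.078))
print('tjar',P1([(268,95)],.081),P2([(558,117)],.081))
print('cup',P1([(287,263)],.03),P2([(525,274)],.03),'tip',P1([(343,284)],.029),P2([(577,288)],.029))
print('lid',P2([(85,258)],.048),P2([(97,248)],.02),P2([(39,240),(155,255),(90,193),(105,303)],.02))
print('mill',P2([(127,174)],.118))
print('crock',P1([(549,262),(470,340),(520,318),(541,238),(505,336)],.068))
E
```

```text
tray1 [[0.7172, -0.092], [0.7255, -0.1829], [0.5564, -0.1984], [0.5484, -0.1062]] ctr [ 0.6369 -0.1449]
tray2 [[0.7175, -0.085], [0.7243, -0.1824], [0.5572, -0.1981], [0.5499, -0.0994]] ctr [ 0.6372 -0.1412]
caddy [[0.7231, 0.166], [0.7087, 0.0761], [0.5554, 0.0992], [0.5688, 0.192]] ctr [0.639  0.1333]
large [[0.4774 0.0624]] [[0.476  0.0698]]
small [[0.4627 0.2087]]
jar [[ 0.4666 -0.0771]] [[ 0.4675 -0.0703]]
tjar [[ 0.6787 -0.1434]] [[ 0.6792 -0.1371]]
cup [[ 0.4791 -0.1706]] [[ 0.4779 -0.1678]] tip [[ 0.4549 -0.2479]] [[ 0.4549 -0.2512]]
lid [[0.5091 0.4179]] [[0.5132 0.4186]] [[0.5248 0.5017]
 [0.5031 0.338 ]
 [0.5889 0.4132]
 [0.4291 0.4243]]
mill [[0.6231 0.303 ]]
crock [[ 0.5231 -0.4942]
 [ 0.406  -0.4198]
 [ 0.4434 -0.479 ]
 [ 0.5526 -0.4745]
 [ 0.4153 -0.4661]]
```

```bash
python3 -c "
from h import *
go([.474,.068,.15],0);go([.474,.068,.033],0)"
```

```text
d [-2.7, 1.25, 3.71] dr [0.02, 0.0, -0.03] mm 190.0 rows 3.8 t 2.9
d [-2.7, 1.24, 6.63] dr [0.02, 0.0, -0.03] mm 291.0 rows 5.8 t 2.9
```

```bash
python3 -m creep '{"delta_pos":[[-2.7,1.25,3.4],[-2.7,1.25,3.4],[-2.7,1.25,3.4],[-2.7,1.25,3.4],[-2.7,1.25,3.4],[-2.7,1.25,3.4],[-2.7,1.25,4.3],[-2.7,1.25,5.2],[-2.7,1.25,6],[-2.7,1.25,6.63],[-2.7,1.25,6.63],[-2.7,1.25,6.63]],"dr":[[0,0,0],[0,0,0],[0,0,0],[0,0,0],[0,0,0],[0,0,0],[0,0,0],[0,0,0],[0,0,0],[0,0,0],[0,0,0],[0,0,0]],"fingers":[-1,-1,-1,-1,-1,-1,-1,-1,-1,-1,-1,-1]}'
python3 -m creep '{"delta_pos":[[0,0,0],[0,0,0],[0,0,0],[0,0,0],[0,0,0],[0,0,0],[0,0,0],[0,0,0]],"dr":[[0,0,0],[0,0,0],[0,0,0],[0,0,0],[0,0,0],[0,0,0],[0,0,0],[0,0,0]],"fingers":[0.5,1,1,1,1,1,1,1]}'
python3 -c "
from h import *
go([.608,.1394,.11],0)"
```

```text
time_s: 4.1
eef_pos: [0.4768, 0.0711, 0.0338]
tcp_rot: [-3.141, -0.002, -0.004]
contact_force: [0.3, -0.1, 0.1]
width: 0.0855
finger_force: 0.0
time_s: 4.9
eef_pos: [0.476, 0.0708, 0.035]
tcp_rot: [-3.141, -0.002, -0.006]
contact_force: [-0.8, 0.2, 6.9]
width: 0.0587
finger_force: 63.2
d [3.31, -1.71, -1.86] dr [-0.01, -0.05, 0.01] mm 167.0 rows 3.3 t 4.9
```

```bash
python3 -m creep '{"delta_pos":[[0,0,-0.3],[0,0,-0.8],[0,0,-1.3],[0.3,-0.2,-1.6],[0.9,-0.5,-1.7],[1.6,-0.8,-1.7],[2.3,-1.2,-1.7],[2.9,-1.5,-1.7],[3.2,-1.65,-1.7],[3.3,-1.7,-1.7],[3.3,-1.7,-1.7],[3.3,-1.7,-1.7]],"dr":[[0,0,0],[0,0,0],[0,0,0],[0,0,0],[0,0,0],[0,0,0],[0,0,0],[0,0,0],[0,0,0],[0,0,0],[0,0,0],[0,0,0]],"fingers":[1,1,1,1,1,1,1,1,1,1,1,1]}'
python3 -c "
from h import *
shot('w3');go([.608,.1394,.042],0)"
```

```text
time_s: 6.1
eef_pos: [0.6044, 0.1377, 0.1008]
tcp_rot: [3.14, 0.001, -0.004]
contact_force: [0.3, -0.1, -1.2]
width: 0.0587
finger_force: 64.7
d [0.09, -0.05, 1.47] dr [0.01, 0.03, 0.01] mm 59.0 rows 1.2 t 6.2
```

View pics/w3.png

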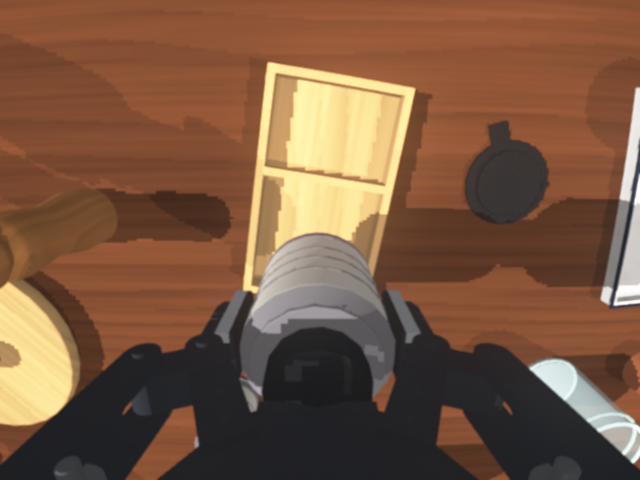

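The large dispenser is held upright, its lower front edge at about (318,235), with the caddy's far corners at (268,63) and (415,88). I'll check its place in the hand and the bay centre.

```bash
python3 - <<'E'
from h import *
_,o=load('w3');P=lambda uv,z:plane('wrist',uv,z,o).round(4)
c=P([(268,63),(415,88),(264,170),(384,187)],.02);print(c)
u=(c[:2].mean(0)-c[2:].mean(0));print('cross-wall mid',c[2:].mean(0),'far mid',c[:2].mean(0))
print('front edge',P([(318,235)],.066),'->centre x minus .030', o['eef_pos'])
E
```

```text
[[0.7226 0.1676]
 [0.7087 0.0762]
 [0.6575 0.1727]
 [0.6463 0.0923]]
cross-wall mid [0.6519 0.1325] far mid [0.71565 0.1219 ]
front edge [[0.6263 0.1369]] ->centre x minus .030 [0.60439911 0.13768487 0.10083919]
```

```bash
python3 -m creep '{"delta_pos":[[0.2,-0.05,0.3],[0.2,-0.05,0.7],[0.2,-0.05,1.0],[0.2,-0.05,1.2],[0.2,-0.05,1.35],[0.2,-0.05,1.45],[0.2,-0.05,1.5],[0.2,-0.05,1.5],[0.2,-0.05,1.5]],"dr":[[0,0,0],[0,0,0],[0,0,0],[0,0,0],[0,0,0],[0,0,0],[0,0,0],[0,0,0],[0,0,0]],"fingers":[1,1,1,1,1,1,1,1,1]}'
python3 -m creep '{"delta_pos":[[0,0,0],[0,0,0],[0,0,0],[0,0,0],[0,0,0],[0,0,-0.3],[0,0,-1],[0,0,-2],[0,0,-3],[0,0,-3],[0,0,-3]],"dr":[[0,0,0],[0,0,0],[0,0,0],[0,0,0],[0,0,0],[0,0,0],[0,0,0],[0,0,0],[0,0,0],[0,0,0],[0,0,0]],"fingers":[0,-1,-1,-1,-1,-1,-1,-1,-1,-1,-1]}'
python3 -c "
from h import *
go([.4615,.2088,.15],-9);go([.4615,.2088,.024],-9)"
```

```text
time_s: 7.05
eef_pos: [0.6147, 0.141, 0.0414]
tcp_rot: [-3.141, -0.002, -0.001]
contact_force: [-0.5, 0.2, -1.6]
width: 0.0583
finger_force: 64.7
time_s: 8.15
eef_pos: [0.6152, 0.1411, 0.1631]
tcp_rot: [-3.141, -0.002, -0.005]
contact_force: [-0.6, 1.0, -0.4]
width: 0.0856
finger_force: 0.0
d [-3.84, -1.7, 0.32] dr [-0.01, -0.04, 1.82] mm 168.0 rows 3.4 t 8.2
d [-3.85, -1.69, 3.47] dr [-0.01, -0.04, 1.82] mm 218.0 rows 4.4 t 8.2
```

```bash
python3 -m creep '{"delta_pos":[[-1,-0.4,0],[-2,-0.9,0],[-3,-1.3,0],[-3.85,-1.7,0],[-3.85,-1.7,0],[-3.85,-1.7,0.6],[-3.85,-1.7,1.4],[-3.85,-1.7,2.2],[-3.85,-1.7,3],[-3.85,-1.7,3.47],[-3.85,-1.7,3.47],[-3.85,-1.7,3.47]],"dr":[[0,0,0.5],[0,0,1],[0,0,1.8],[0,0,1.8],[0,0,1.8],[0,0,1.8],[0,0,1.8],[0,0,1.8],[0,0,1.8],[0,0,1.8],[0,0,1.8],[0,0,1.8]],"fingers":[-1,-1,-1,-1,-1,-1,-1,-1,-1,-1,-1,-1]}'
python3 -m creep '{"delta_pos":[[0,0,0],[0,0,0],[0,0,0],[0,0,0],[0,0,0],[0,0,0],[0,0,0],[0,0,0],[0,0,0]],"dr":[[0,0,0],[0,0,0],[0,0,0],[0,0,0],[0,0,0],[0,0,0],[0,0,0],[0,0,0],[0,0,0]],"fingers":[0.5,1,1,1,1,1,1,1,1]}'
python3 -c "
from h import *
go([.682,.128,.15],-9)"
```

```text
time_s: 9.35
eef_pos: [0.4602, 0.2081, 0.0217]
tcp_rot: [3.131, -0.245, -0.002]
contact_force: [0.1, 0.2, 0.0]
width: 0.0856
finger_force: 0.0
time_s: 10.25
eef_pos: [0.4609, 0.209, 0.0234]
tcp_rot: [-3.131, 0.244, -0.003]
contact_force: [-0.6, -0.3, 6.3]
width: 0.0383
finger_force: 59.7
d [5.78, 1.14, -3.16] dr [-0.01, -0.02, 0.02] mm 267.0 rows 5.3 t 10.2
```

```bash
python3 -m creep '{"delta_pos":[[0,0,-0.5],[0,0,-1.3],[0,0,-2.3],[0.3,0.1,-3],[1,0.2,-3.2],[2,0.4,-3.2],[3,0.6,-3.2],[4,0.8,-3.2],[5,1,-3.2],[5.6,1.1,-3.2],[5.8,1.15,-3.2],[5.8,1.15,-3.2]],"dr":[[0,0,0],[0,0,0],[0,0,0],[0,0,0],[0,0,0],[0,0,0],[0,0,0],[0,0,0],[0,0,0],[0,0,0],[0,0,0],[0,0,0]],"fingers":[1,1,1,1,1,1,1,1,1,1,1,1]}'
python3 -c "
from h import *
shot('w4');go([.682,.128,.03],-9)"
```

```text
time_s: 11.45
eef_pos: [0.6824, 0.1264, 0.1501]
tcp_rot: [3.132, -0.247, -0.0]
contact_force: [-1.4, 0.2, -1.5]
width: 0.0385
finger_force: 60.4
d [0.03, -0.02, 3.0] dr [0.0, 0.02, 0.02] mm 120.0 rows 2.4 t 11.5
```

View pics/w4.png

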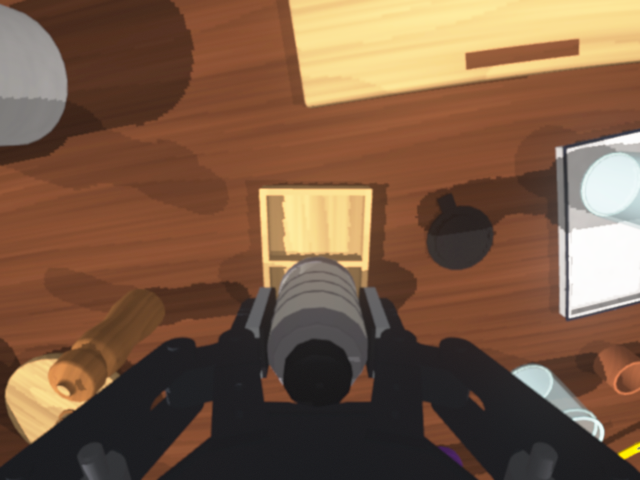

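The small dispenser is held upright with its front edge at about (318,262), and the caddy is centred laterally (262 to 372) with its far edge at row 187.

```bash
python3 - <<'E'
from h import *
_,o=load('w4');P=lambda uv,z:plane('wrist',uv,z,o).round(4)
print(P([(317,187),(316,264)],.02), P([(318,262)],.1267), o['eef_pos'])
E
```

```text
[[0.7165 0.1206]
 [0.6498 0.132 ]] [[0.6926 0.1239]] [0.68244621 0.1263575  0.15006589]
```

```bash
python3 -m creep '{"delta_pos":[[0.13,0,0.6],[0.13,0,1.3],[0.13,0,1.9],[0.13,0,2.3],[0.13,0,2.6],[0.13,0,2.8],[0.13,0,2.92],[0.13,0,3.0],[0.13,0,3.02],[0.13,0,3.02],[0.13,0,3.02]],"dr":[[0,0,0],[0,0,0],[0,0,0],[0,0,0],[0,0,0],[0,0,0],[0,0,0],[0,0,0],[0,0,0],[0,0,0],[0,0,0]],"fingers":[1,1,1,1,1,1,1,1,1,1,1]}'
python3 -m creep '{"delta_pos":[[0,0,0],[0,0,0],[0,0,0],[0,0,0],[0,0,0],[0,0,-0.3],[0,0,-1],[0,0,-2],[0,0,-3],[0,0,-3.5],[0,0,-3.5]],"dr":[[0,0,0],[0,0,0],[0,0,0],[0,0,0],[0,0,0],[0,0,0],[0,0,0],[0,0,0],[0,0,0],[0,0,0],[0,0,0]],"fingers":[0.2,-0.5,-0.5,-0.5,-0.5,-0.5,-0.5,-1,-1,-1,-1]}'
python3 -c "
from h import *
cv2.imwrite('pics/s5.png',arm.grab_frame('side')[130:330,200:460,::-1].repeat(3,0).repeat(3,1))
go([.4645,-.073,.19],5);go([.4645,-.073,.045],5)"
```

```text
time_s: 12.6
eef_pos: [0.6879, 0.1265, 0.03]
tcp_rot: [-3.132, 0.244, -0.002]
contact_force: [-0.8, -0.6, -1.9]
width: 0.0384
finger_force: 60.4
time_s: 13.7
eef_pos: [0.6904, 0.1272, 0.1748]
tcp_rot: [-3.129, 0.244, -0.014]
contact_force: [-0.2, -0.5, -0.5]
width: 0.0855
finger_force: 0.0
d [-4.76, 5.8, -0.48] dr [-0.01, -0.05, -2.78] mm 301.0 rows 6.0 t 13.8
d [-4.78, 5.81, 3.15] dr [-0.01, -0.05, -2.78] mm 326.0 rows 6.5 t 13.8
```

View pics/s5.png

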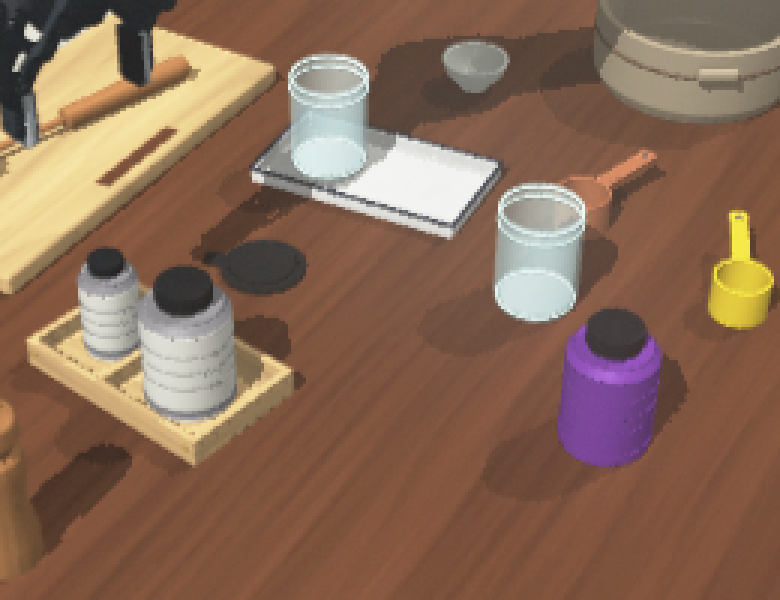

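Both dispensers stand in their bays (large near (190,340), small (108,305)). Next is the jar.

```bash
python3 -m creep '{"delta_pos":[[-0.6,0.8,-0.5],[-1.5,1.8,-0.5],[-2.3,2.8,-0.5],[-3.1,3.8,-0.5],[-4,4.8,-0.5],[-4.78,5.8,-0.4],[-4.78,5.8,-0.4],[-4.78,5.8,-0.4],[-4.78,5.8,-0.4],[-4.78,5.8,0.3],[-4.78,5.8,1],[-4.78,5.8,1]],"dr":[[0,0,-0.5],[0,0,-1],[0,0,-1.5],[0,0,-2],[0,0,-2.8],[0,0,-2.8],[0,0,-2.8],[0,0,-2.8],[0,0,-2.8],[0,0,-2.8],[0,0,-2.8],[0,0,-2.8]],"fingers":[-1,-1,-1,-1,-1,-1,-1,-1,-1,-1,-1,-1]}'
python3 -c "
from h import *
go([.4645,-.073,.030],5)"
```

```text
time_s: 14.95
eef_pos: [0.4623, -0.0711, 0.1269]
tcp_rot: [-3.137, -0.145, 0.008]
contact_force: [-0.6, -0.6, 0.4]
width: 0.0855
finger_force: 0.0
d [0.06, 0.06, 2.42] dr [-0.02, 0.05, 0.06] mm 97.0 rows 1.9 t 14.9
```

```bash
python3 -m creep '{"delta_pos":[[0.06,0.06,0.6],[0.06,0.06,1.2],[0.06,0.06,1.8],[0.06,0.06,2.2],[0.06,0.06,2.42],[0.06,0.06,2.42],[0.06,0.06,2.42]],"dr":[[0,0,0],[0,0,0],[0,0,0],[0,0,0],[0,0,0],[0,0,0],[0,0,0]],"fingers":[-1,-1,-1,-1,-1,-1,-1]}'
python3 -m creep '{"delta_pos":[[0,0,0],[0,0,0],[0,0,0],[0,0,0],[0,0,0],[0,0,0],[0,0,0],[0,0,0]],"dr":[[0,0,0],[0,0,0],[0,0,0],[0,0,0],[0,0,0],[0,0,0],[0,0,0],[0,0,0]],"fingers":[0,0.5,1,1,1,1,1,1]}'
python3 -c "
from h import *
go([.597,-.1455,.09],5)"
```

```text
time_s: 15.65
eef_pos: [0.4663, -0.0748, 0.0332]
tcp_rot: [-3.138, -0.141, -0.002]
contact_force: [-0.1, -0.6, 0.1]
width: 0.0854
finger_force: 0.0
time_s: 16.45
eef_pos: [0.466, -0.075, 0.0337]
tcp_rot: [-3.138, -0.14, -0.003]
contact_force: [-1.1, 0.9, 4.9]
width: 0.0575
finger_force: 62.9
d [3.11, 2.05, -1.4] dr [0.0, -0.02, 0.02] mm 159.0 rows 3.2 t 16.4
```

```bash
python3 -m creep '{"delta_pos":[[0,0,-0.2],[0,0,-0.6],[0,0,-1],[0.3,0.2,-1.3],[0.8,0.5,-1.4],[1.4,0.9,-1.4],[2,1.3,-1.4],[2.5,1.65,-1.4],[2.85,1.9,-1.4],[3,2.0,-1.4],[3,2.0,-1.4],[3,2.0,-1.4]],"dr":[[0,0,0],[0,0,0],[0,0,0],[0,0,0],[0,0,0],[0,0,0],[0,0,0],[0,0,0],[0,0,0],[0,0,0],[0,0,0],[0,0,0]],"fingers":[1,1,1,1,1,1,1,1,1,1,1,1]}'
python3 -c "
from h import *
shot('w5');go([.597,-.1455,.039],5)"
```

```text
time_s: 17.65
eef_pos: [0.5903, -0.1437, 0.0885]
tcp_rot: [-3.138, -0.14, 0.003]
contact_force: [-0.7, 0.1, -0.9]
width: 0.058
finger_force: 64.4
d [0.17, 0.07, 1.24] dr [-0.01, 0.03, 0.02] mm 50.0 rows 1.0 t 17.7
```

View pics/w5.png

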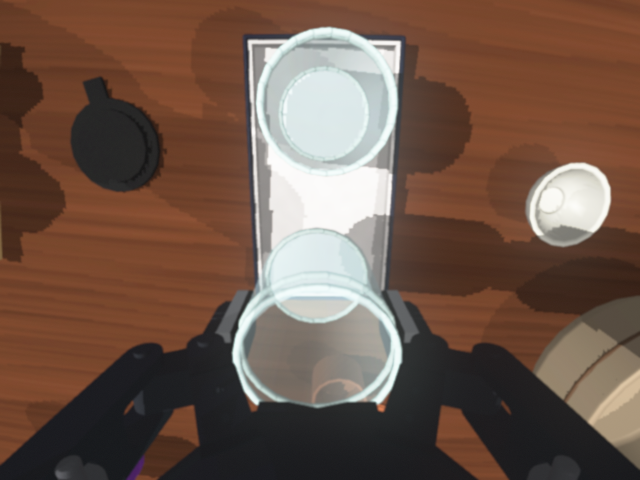

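The jar hangs straight, its foot at (317,275). The tray jar's foot is at (325,114), and the tray's outer edges are at columns 249 and 402 on row 100.

```bash
python3 - <<'E'
from h import *
_,o=load('w5');P=lambda uv,z:plane('wrist',uv,z,o).round(4)
print('foot',P([(317,275)],.0585),'rim',P([(317,342)],.133),'tjar',P([(325,114)],.006),P([(327,101)],.081))
print('tray far corners',P([(246,38),(404,38),(251,140),(400,140)],.014), o['eef_pos'])
E
```

```text
foot [[ 0.5901 -0.1438]] rim [[ 0.5973 -0.1432]] tjar [[ 0.6788 -0.1409]] [[ 0.6799 -0.14  ]]
tray far corners [[ 0.717  -0.0905]
 [ 0.7255 -0.183 ]
 [ 0.6588 -0.0958]
 [ 0.6673 -0.1894]] [ 0.59027959 -0.14369928  0.08850217]
```

```bash
python3 -m creep '{"delta_pos":[[0.15,0.07,0.2],[0.15,0.07,0.45],[0.15,0.07,0.7],[0.15,0.07,0.9],[0.15,0.07,1.05],[0.15,0.07,1.15],[0.15,0.07,1.2],[0.15,0.07,1.23],[0.15,0.07,1.25],[0.15,0.07,1.26],[0.15,0.07,1.27],[0.15,0.07,1.27]],"dr":[[0,0,0],[0,0,0],[0,0,0],[0,0,0],[0,0,0],[0,0,0],[0,0,0],[0,0,0],[0,0,0],[0,0,0],[0,0,0],[0,0,0]],"fingers":[1,1,1,1,1,1,1,1,1,1,1,1]}'
```

```text
time_s: 18.9
eef_pos: [0.5981, -0.1466, 0.038]
tcp_rot: [3.138, 0.139, 0.0]
contact_force: [-0.1, -0.5, -2.6]
width: 0.0576
finger_force: 64.4
```

Now down a little at a time to touch.

```bash
python3 -m creep '{"delta_pos":[[0,0,0.01],[0,0,0.02],[0,0,0.03],[0,0,0.04],[0,0,0.05],[0,0,0.05]],"dr":[[0,0,0],[0,0,0],[0,0,0],[0,0,0],[0,0,0],[0,0,0]],"fingers":[1,1,1,1,1,1]}'
```

```text
time_s: 19.5
eef_pos: [0.5981, -0.1466, 0.0367]
tcp_rot: [3.138, 0.139, 0.0]
contact_force: [-1.2, 0.8, 5.5]
width: 0.0583
finger_force: 65.2
```

```bash
python3 -m creep '{"delta_pos":[[0,0,0],[0,0,0],[0,0,0],[0,0,0],[0,0,0],[0,0,-0.3],[0,0,-0.8],[0,0,-1.6],[0,0,-2.4],[0,0,-3],[0,0,-3],[0,0,-3]],"dr":[[0,0,0],[0,0,0],[0,0,0],[0,0,0],[0,0,0],[0,0,0],[0,0,0],[0,0,0],[0,0,0],[0,0,0],[0,0,0],[0,0,0]],"fingers":[0.3,-0.3,-1,-1,-1,-1,-1,-1,-1,-1,-1,-1]}'
python3 -c "
from h import *
o=arm.observe();print(o['joint_pos'])
go([.50,-.24,.22],-16)"
```

```text
time_s: 20.7
eef_pos: [0.5982, -0.1467, 0.1568]
tcp_rot: [3.138, 0.139, 0.002]
contact_force: [-0.7, -0.4, -0.2]
width: 0.0858
finger_force: 0.0
[ 0.28832892  0.54944552 -0.17081142  1.91530866  0.14076659  0.68672188
 -1.44893657]
d [-2.65, 2.11, -1.58] dr [0.0, -0.02, 4.22] mm 149.0 rows 3.0 t 20.7
```

```bash
python3 -c "
from h import *
go([.49,-.25,.27],74)"
```

```text
d [-2.92, 2.33, -2.83] dr [0.01, -0.01, -13.78] mm 188.0 rows 8.0 t 20.7
```

```bash
python3 -m creep '{"delta_pos":[[-0.2,0.2,-1.2],[-0.8,0.6,-2],[-1.5,1.2,-2.8],[-2.2,1.8,-2.8],[-2.9,2.3,-2.8],[-2.9,2.3,-2.8],[-2.9,2.3,-2.8],[-2.9,2.3,-2.8],[-2.9,2.3,-2.8],[-2.9,2.3,-2.8],[-2.9,2.3,-2.8],[-2.9,2.3,-2.8]],"dr":[[0,0,-1.5],[0,0,-3],[0,0,-4.5],[0,0,-6],[0,0,-7.5],[0,0,-9],[0,0,-10.5],[0,0,-12],[0,0,-13.8],[0,0,-13.8],[0,0,-13.8],[0,0,-13.8]],"fingers":[-1,-1,-1,-1,-1,-1,-1,-1,-1,-1,-1,-1]}'
python3 -c "
from h import *
print(arm.observe()['joint_pos'].round(2));shot('w6')"
```

```text
time_s: 21.9
eef_pos: [0.4903, -0.2484, 0.2672]
tcp_rot: [-2.509, -1.889, 0.001]
contact_force: [-1.2, 0.2, -0.5]
width: 0.0855
finger_force: 0.0
[ 0.76  0.36 -0.49  1.95  0.22  0.88 -0.12]
```

View pics/w6.png

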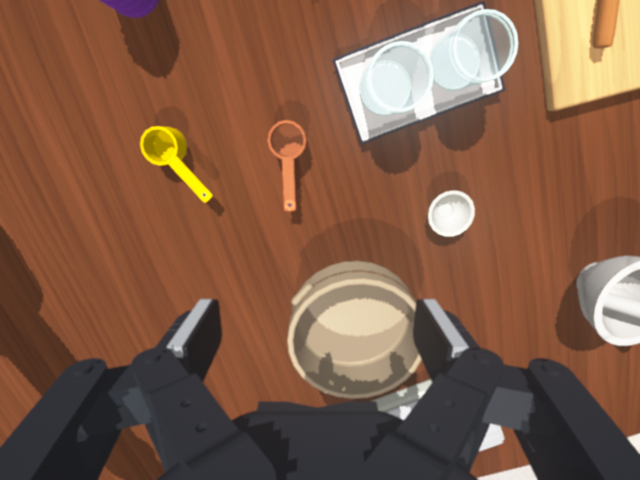

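The jar stands in the tray beside the other. The scoop cup is at (287,141) with its handle tip at (290,210), and the crock rim spans left (288,335), top (356,276) and bottom (356,397).

```bash
python3 - <<'E'
from h import *
_,o=load('w6');P=lambda uv,z:plane('wrist',uv,z,o).round(4)
cup=P([(287,140)],.03)[0];tip=P([(290,210)],.029)[0];d=tip-cup;print(cup,tip,np.linalg.norm(d),np.degrees(np.arctan2(d[1],d[0])))
def circ(p):
    A=np.c_[2*p,np.ones(len(p))];x=np.linalg.lstsq(A,(p**2).sum(1),rcond=None)[0];return x[:2],np.sqrt(x[2]+x[:2]@x[:2])
p=P([(288,335),(356,276),(356,397),(302,300),(312,377),(400,384)],.068);print(p,circ(p))
_,o1=load('w1');p1=plane('wrist',[(549,262),(470,340),(520,318),(541,238),(505,336)],.068,o1);print(circ(p1))
h=cup+d/np.linalg.norm(d)*.043;print('grasp',h)
yaw=np.degrees(np.arctan2(-d[1],-d[0]));go([h[0],h[1],.05],yaw);go([h[0],h[1],.009],yaw)
E
```

```text
[ 0.477  -0.1708] [ 0.4567 -0.247 ] 0.07885765657182565 -104.91737638945119
[[ 0.4145 -0.3835]
 [ 0.5105 -0.3316]
 [ 0.4702 -0.496 ]
 [ 0.444  -0.3436]
 [ 0.4248 -0.45  ]
 [ 0.5286 -0.4918]] (array([ 0.49587383, -0.41311442]), np.float64(0.08473882406574439))
(array([ 0.4909837, -0.4129897]), np.float64(0.08570943091153478))
grasp [ 0.46593069 -0.21235082]
d [0.7, -0.83, 5.44] dr [-0.01, -0.0, -0.22] mm 222.0 rows 4.4 t 21.9
d [0.7, -0.83, 6.46] dr [-0.01, -0.0, -0.22] mm 262.0 rows 5.2 t 21.9
```

```bash
python3 -m creep '{"delta_pos":[[0.7,-0.83,1],[0.7,-0.83,2],[0.7,-0.83,3],[0.7,-0.83,4],[0.7,-0.83,4.8],[0.7,-0.83,5.4],[0.7,-0.83,5.9],[0.7,-0.83,6.3],[0.7,-0.83,6.48],[0.7,-0.83,6.48],[0.7,-0.83,6.48]],"dr":[[0,0,-0.2],[0,0,-0.2],[0,0,-0.2],[0,0,-0.2],[0,0,-0.2],[0,0,-0.2],[0,0,-0.2],[0,0,-0.2],[0,0,-0.2],[0,0,-0.2],[0,0,-0.2]],"fingers":[-1,-1,-1,-1,-1,-1,-1,-1,-1,-1,-1]}'
python3 -m creep '{"delta_pos":[[0,0,0],[0,0,0],[0,0,0],[0,0,0],[0,0,0],[0,0,0],[0,0,0],[0,0,0],[0,0,0],[0,0,0]],"dr":[[0,0,0],[0,0,0],[0,0,0],[0,0,0],[0,0,0],[0,0,0],[0,0,0],[0,0,0],[0,0,0],[0,0,0]],"fingers":[0,0.5,1,1,1,1,1,1,1,1]}'
python3 -c "
from h import *
go([.486,-.426,.12],75);go([.486,-.426,.02],75)"
```

```text
time_s: 23.05
eef_pos: [0.4669, -0.2125, 0.0091]
tcp_rot: [2.491, 1.914, 0.0]
contact_force: [0.3, 0.3, 0.2]
width: 0.0855
finger_force: 0.0
time_s: 24.05
eef_pos: [0.4664, -0.2127, 0.0087]
tcp_rot: [2.491, 1.914, -0.0]
contact_force: [-0.8, -0.6, 3.8]
width: 0.0109
finger_force: 58.5
d [-5.03, 1.85, -2.78] dr [0.0, 0.0, 0.01] mm 241.0 rows 4.8 t 24.1
d [-5.03, 1.85, -0.28] dr [0.0, 0.0, 0.01] mm 214.0 rows 4.3 t 24.1
```

```bash
python3 -m creep '{"delta_pos":[[0,0,-0.5],[0,0,-1.3],[0,0,-2.1],[-0.2,0.1,-2.8],[-1,0.4,-2.8],[-2,0.8,-2.8],[-3,1.1,-2.8],[-4,1.5,-2.8],[-4.7,1.75,-2.8],[-5,1.8,-2.8],[-5,1.8,-2.8],[-5,1.8,-2.8]],"dr":[[0,0,0],[0,0,0],[0,0,0],[0,0,0],[0,0,0],[0,0,0],[0,0,0],[0,0,0],[0,0,0],[0,0,0],[0,0,0],[0,0,0]],"fingers":[1,1,1,1,1,1,1,1,1,1,1,1]}'
python3 -c "
from h import *
shot('w7');go([.487,-.426,.018],75)"
```

```text
time_s: 25.25
eef_pos: [0.4843, -0.4218, 0.1202]
tcp_rot: [-2.487, -1.915, -0.001]
contact_force: [0.7, 2.1, -1.3]
width: 0.0109
finger_force: 58.5
d [-0.11, 0.09, 2.56] dr [-0.02, -0.02, 0.05] mm 102.0 rows 2.0 t 25.3
```

View pics/w7.png

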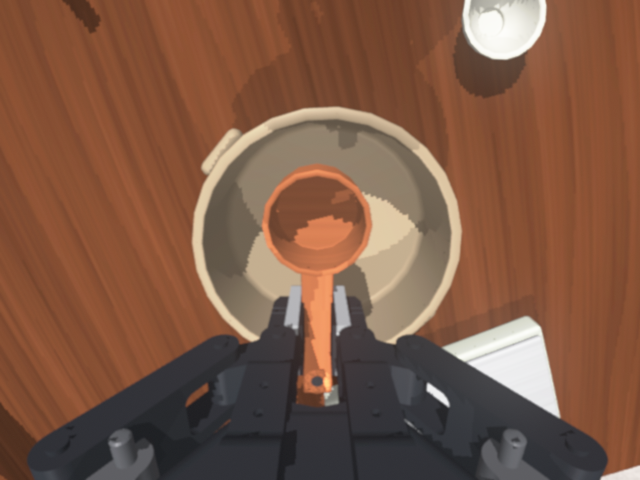

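The scoop is held level over the crock, whose rim shows left (193,235), right (461,233) and top (327,107).

```bash
python3 - <<'E'
from h import *
im,o=load('w7');P=lambda uv:plane('wrist',uv,.068,o)
def circ(p):
    A=np.c_[2*p,np.ones(len(p))];x=np.linalg.lstsq(A,(p**2).sum(1),rcond=None)[0];return x[:2],np.sqrt(x[2]+x[:2]@x[:2])
print(circ(P([(193,235),(461,233),(327,107),(428,153),(215,305),(437,308)])))
# rim by edge: outermost strong colour change along rays from image centre of rim
hsv=cv2.cvtColor(im,cv2.COLOR_BGR2HSV);sat=cv2.GaussianBlur(hsv[:,:,1],(5,5),0)
pts=[]
for a in np.radians([-170,-160,-120,-110,-100,-90,-80,-70,-60,-50,-40,-30,-20,-10,0,10,180]):
    r=np.arange(160,95,-1);u=(327+r*np.cos(a)).astype(int);v=(237+r*np.sin(a)).astype(int)
    k=np.argmax(sat[v,u]<120)
    if k: pts.append((327+r[k]*np.cos(a),237+r[k]*np.sin(a)))
p=P(pts);c,rad=circ(p);print(len(pts),c,rad,(np.linalg.norm(p-c,axis=1)*1000).round(1))
E
```

```text
(array([ 0.4914172 , -0.41606347]), np.float64(0.08337068523999881))
17 [ 0.49111671 -0.41622899] 0.08428920926673267 [84.6 84.3 84.1 83.9 85.1 84.6 84.  84.2 83.8 84.4 84.4 84.5 84.3 84.2
 83.7 84.8 83.9]
```

```bash
python3 -m creep '{"delta_pos":[[-0.17,0.12,0.5],[-0.17,0.12,1.1],[-0.17,0.12,1.6],[-0.17,0.12,2],[-0.17,0.12,2.3],[-0.17,0.12,2.45],[-0.17,0.12,2.52],[-0.17,0.12,2.56],[-0.17,0.12,2.58],[-0.17,0.12,2.58]],"dr":[[0,0,0],[0,0,0],[0,0,0],[0,0,0],[0,0,0],[0,0,0],[0,0,0],[0,0,0],[0,0,0],[0,0,0]],"fingers":[1,1,1,1,1,1,1,1,1,1]}'
python3 -m creep '{"delta_pos":[[0,0,0],[0,0,0],[0,0,0],[0,0,-0.3],[0,0,-1],[0,0,-2],[0,0,-3],[0,0,-4],[0,0,-5],[0,0,-5],[0,0,-5]],"dr":[[0,0,0],[0,0,0],[0,0,0],[0,0,0],[0,0,0],[0,0,0],[0,0,0],[0,0,0],[0,0,0],[0,0,0],[0,0,0]],"fingers":[0.4,0.2,0.2,0.2,0.2,0.2,0.2,0.2,0,-1,-1]}'
python3 -c "
from h import *
cv2.imwrite('pics/s8.png',arm.grab_frame('side')[:,:,::-1]);shot('w8')
print(arm.observe()['joint_pos'].round(2));go([.55,.0,.25],0);go([.510,.38,.25],0)"
```

```text
time_s: 26.3
eef_pos: [0.4877, -0.4324, 0.018]
tcp_rot: [2.49, 1.913, 0.0]
contact_force: [0.4, -0.8, -0.5]
width: 0.0111
finger_force: 58.5
time_s: 27.4
eef_pos: [0.4879, -0.4324, 0.2196]
tcp_rot: [2.488, 1.912, 0.001]
contact_force: [0.3, 0.4, 0.2]
width: 0.0703
finger_force: 0.0
[ 0.99  0.55 -0.49  1.78  0.32  0.89  0.1 ]
d [10.84, -1.24, -0.82] dr [-0.02, 0.01, 15.02] mm 438.0 rows 8.8 t 27.5
d [19.76, -4.65, -0.82] dr [-0.02, 0.01, 15.02] mm 813.0 rows 16.3 t 27.5
```

View pics/w8.png

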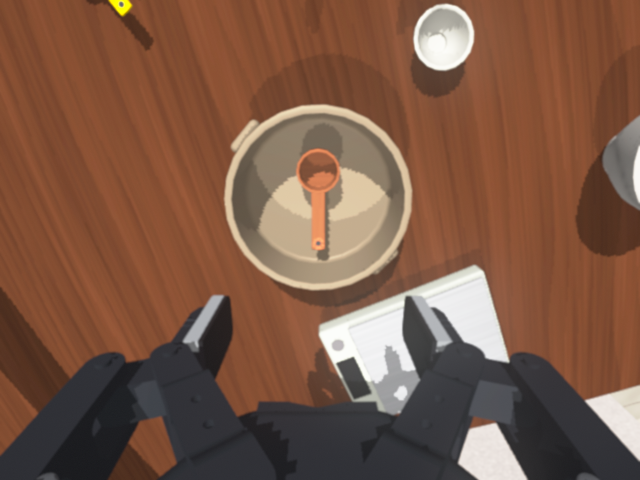

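The scoop lies inside the crock, cup at (318,170). Now the lid.

```bash
python3 -c "
from h import *
go([.58,.0,.25],30)"
```

```text
d [11.03, -0.52, -0.83] dr [-0.02, 0.0, 9.02] mm 443.0 rows 8.9 t 27.5
```

```bash
python3 -m creep '{"delta_pos":[[0.6,0,-0.8],[1.8,-0.1,-0.8],[3,-0.2,-0.8],[4.2,-0.3,-0.8],[5.4,-0.4,-0.8],[6.6,-0.5,-0.8],[7.8,-0.5,-0.8],[9,-0.5,-0.8],[10.2,-0.5,-0.8],[11,-0.5,-0.8],[11,-0.5,-0.8],[11,-0.5,-0.8]],"dr":[[0,0,0.5],[0,0,1.5],[0,0,2.5],[0,0,3.5],[0,0,4.5],[0,0,5.5],[0,0,6.5],[0,0,7.5],[0,0,8.5],[0,0,9],[0,0,9],[0,0,9]],"fingers":[-1,-1,-1,-1,-1,-1,-1,-1,-1,-1,-1,-1]}'
python3 -c "
from h import *
print(arm.observe()['joint_pos'].round(2));go([.540,.38,.25],30)"
```

```text
time_s: 28.7
eef_pos: [0.5803, -0.001, 0.2479]
tcp_rot: [-3.032, -0.82, 0.005]
contact_force: [-0.2, -0.0, 0.3]
width: 0.0855
finger_force: 0.0
[ 0.21  0.41 -0.39  1.91  0.2   0.86 -1.32]
d [3.93, -8.73, -0.05] dr [-0.02, 0.03, 0.05] mm 383.0 rows 7.7 t 28.7
```

```bash
python3 -m creep '{"delta_pos":[[0.3,-0.6,0],[0.8,-1.7,0],[1.3,-2.9,0],[1.8,-4,0],[2.3,-5.1,0],[2.8,-6.2,0],[3.3,-7.3,0],[3.7,-8.2,0],[3.9,-8.7,0],[3.9,-8.7,0],[3.9,-8.7,0],[3.9,-8.7,0]],"dr":[[0,0,0],[0,0,0],[0,0,0],[0,0,0],[0,0,0],[0,0,0],[0,0,0],[0,0,0],[0,0,0],[0,0,0],[0,0,0],[0,0,0]],"fingers":[-1,-1,-1,-1,-1,-1,-1,-1,-1,-1,-1,-1]}'
python3 -c "
from h import *
shot('w9');print(arm.observe()['joint_pos'].round(2))"
```

```text
time_s: 29.9
eef_pos: [0.5431, 0.3739, 0.2485]
tcp_rot: [3.033, 0.808, -0.002]
contact_force: [-0.3, -0.2, 1.0]
width: 0.0855
finger_force: 0.0
[-0.39  0.52 -0.42  1.73  0.25  0.94 -1.95]
```

View pics/w9.png

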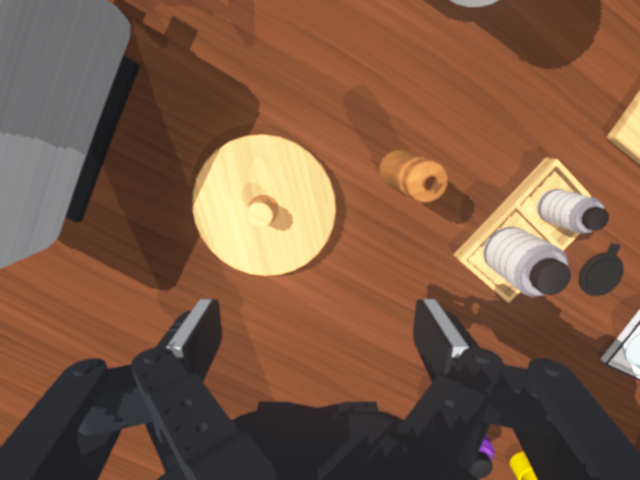

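The lid disc spans columns 193 to 336 and rows 134 to 276, with the knob at (261,212); the toaster is clear to its left.

```bash
python3 - <<'E'
from h import *
im,o=load('w9')
def circ(p):
    A=np.c_[2*p,np.ones(len(p))];x=np.linalg.lstsq(A,(p**2).sum(1),rcond=None)[0];return x[:2],np.sqrt(x[2]+x[:2]@x[:2])
b=im[:,:,0].astype(int);m=cv2.inRange(im,(70,140,170),(200,255,255));m[:120]=0;m[290:]=0;m[:,:180]=0;m[:,350:]=0
cs=cv2.findContours(m,cv2.RETR_EXTERNAL,cv2.CHAIN_APPROX_NONE)[0];c=max(cs,key=cv2.contourArea)
c=cv2.convexHull(c)[:,0].astype(float);print(cv2.contourArea(c.astype(np.float32)),c.min(0),c.max(0))
print(circ(plane('wrist',c,.02,o)),plane('wrist',[(261,212)],.048,o))
p=circ(plane('wrist',c,.02,o))[0]
go([p[0],p[1],.10],30);go([p[0],p[1],.0205],30)
E
```

```text
15767.0 [193. 134.] [335. 275.]
(array([0.50789708, 0.42355246]), np.float64(0.08173196199384337)) [[0.51145424 0.42356246]]
d [-0.14, -1.52, 3.72] dr [0.02, 0.02, -0.03] mm 161.0 rows 3.2 t 29.9
d [-0.14, -1.52, 5.7] dr [0.02, 0.02, -0.03] mm 236.0 rows 4.7 t 29.9
```

```bash
python3 -m creep '{"delta_pos":[[-0.12,-1,0.6],[-0.12,-1.52,1.4],[-0.12,-1.52,2.2],[-0.12,-1.52,3],[-0.12,-1.52,3.8],[-0.12,-1.52,4.6],[-0.12,-1.52,5.2],[-0.12,-1.52,5.6],[-0.12,-1.52,5.7],[-0.12,-1.52,5.7],[-0.12,-1.52,5.7]],"dr":[[0,0,0],[0,0,0],[0,0,0],[0,0,0],[0,0,0],[0,0,0],[0,0,0],[0,0,0],[0,0,0],[0,0,0],[0,0,0]],"fingers":[-1,-1,-1,-1,-1,-1,-1,-1,-1,-1,-1]}'
python3 -m creep '{"delta_pos":[[0,0,0],[0,0,0],[0,0,0],[0,0,0],[0,0,0],[0,0,0],[0,0,0],[0,0,0],[0,0,0],[0,0,0]],"dr":[[0,0,0],[0,0,0],[0,0,0],[0,0,0],[0,0,0],[0,0,0],[0,0,0],[0,0,0],[0,0,0],[0,0,0]],"fingers":[0,0.5,1,1,1,1,1,1,1,1]}'
python3 -c "
from h import *
go([.55,.15,.22],30);go([.52,-.1,.22],30);go([.4911,-.4162,.22],30)"
```

```text
time_s: 31.05
eef_pos: [0.5081, 0.4283, 0.0227]
tcp_rot: [-3.033, -0.814, -0.003]
contact_force: [1.0, 1.1, 0.2]
width: 0.0856
finger_force: 0.0
time_s: 32.05
eef_pos: [0.5078, 0.4276, 0.0221]
tcp_rot: [3.034, 0.815, 0.001]
contact_force: [0.4, -1.4, 5.4]
width: 0.0261
finger_force: 59.1
d [-2.56, 6.54, -4.94] dr [0.01, -0.01, 0.01] mm 344.0 rows 6.9 t 32.0
d [-6.34, 11.57, -4.94] dr [0.01, -0.01, 0.01] mm 564.0 rows 11.3 t 32.0
d [-10.93, 18.05, -4.94] dr [0.01, -0.01, 0.01] mm 867.0 rows 17.3 t 32.0
```

```bash
python3 -m creep '{"delta_pos":[[0,0,-0.3],[0,0,-0.9],[0,0,-1.8],[0,0,-2.8],[0,0,-3.8],[0,0.1,-4.7],[-0.3,0.8,-4.9],[-0.7,1.8,-4.9],[-1.1,2.8,-4.9],[-1.5,3.8,-4.9],[-1.9,4.8,-4.9],[-2.2,5.8,-4.9]],"dr":[[0,0,0],[0,0,0],[0,0,0],[0,0,0],[0,0,0],[0,0,0],[0,0,0],[0,0,0],[0,0,0],[0,0,0],[0,0,0],[0,0,0]],"fingers":[1,1,1,1,1,1,1,1,1,1,1,1]}'
python3 -c "
from h import *
go([.50,-.21,.22],30)"
```

```text
time_s: 33.25
eef_pos: [0.5462, 0.1811, 0.2174]
tcp_rot: [3.034, 0.816, -0.002]
contact_force: [0.6, 0.5, -1.8]
width: 0.0264
finger_force: 59.2
d [-5.91, 7.88, -0.06] dr [-0.0, 0.02, 0.03] mm 394.0 rows 7.9 t 33.2
```

```bash
python3 -m creep '{"delta_pos":[[-0.6,0.8,0],[-1.2,1.6,0],[-1.8,2.4,0],[-2.4,3.2,0],[-3,4,0],[-3.6,4.8,0],[-4.2,5.6,0],[-4.8,6.4,0],[-5.4,7.2,0],[-5.9,7.9,0],[-5.9,7.9,0]],"dr":[[0,0,0],[0,0,0],[0,0,0],[0,0,0],[0,0,0],[0,0,0],[0,0,0],[0,0,0],[0,0,0],[0,0,0],[0,0,0]],"fingers":[1,1,1,1,1,1,1,1,1,1,1]}'
python3 -c "
from h import *
print(arm.observe()['joint_pos'].round(2));go([.491,-.416,.15],30)"
```

```text
time_s: 34.35
eef_pos: [0.4997, -0.2153, 0.2172]
tcp_rot: [3.035, 0.8, -0.003]
contact_force: [-0.4, 0.4, -1.7]
width: 0.0263
finger_force: 59.3
[ 0.6   0.4  -0.37  2.02  0.21  0.75 -0.95]
d [-2.66, 4.26, 1.7] dr [0.02, 0.03, -0.09] mm 212.0 rows 4.2 t 34.4
```

```bash
python3 -m creep '{"delta_pos":[[-0.4,0.6,0],[-0.9,1.4,0],[-1.4,2.2,0],[-1.9,3,0.4],[-2.3,3.7,0.8],[-2.6,4.1,1.2],[-2.66,4.26,1.6],[-2.66,4.26,1.7],[-2.66,4.26,1.7],[-2.66,4.26,1.7]],"dr":[[0,0,0],[0,0,0],[0,0,0],[0,0,0],[0,0,0],[0,0,0],[0,0,0],[0,0,0],[0,0,0],[0,0,0]],"fingers":[1,1,1,1,1,1,1,1,1,1]}'
python3 -c "
from h import *
shot('w10');go([.491,-.416,.0815],30)"
```

```text
time_s: 35.35
eef_pos: [0.4961, -0.4073, 0.15]
tcp_rot: [-3.032, -0.82, -0.002]
contact_force: [0.2, -0.6, -2.3]
width: 0.0263
finger_force: 59.4
d [-0.22, 0.11, 1.72] dr [0.01, -0.01, 0.05] mm 70.0 rows 1.4 t 35.4
```

View pics/w10.png

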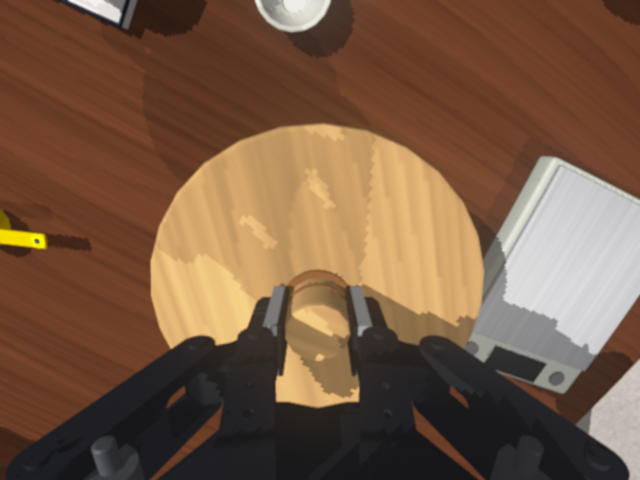

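The lid hangs level over the crock: left (151,275), right (484,270), top (320,124). I'll measure its centre in the hand.

```bash
python3 - <<'E'
from h import *
im,o=load('w10')
def circ(p):
    A=np.c_[2*p,np.ones(len(p))];x=np.linalg.lstsq(A,(p**2).sum(1),rcond=None)[0];return x[:2],np.sqrt(x[2]+x[:2]@x[:2])
m=cv2.inRange(cv2.GaussianBlur(im,(5,5),0),(60,110,150),(200,255,255));pts=[]
for a in np.radians(np.r_[-175:-4:6]):
    r=np.arange(200,120,-1);u=(318+r*np.cos(a)).astype(int);v=(272+r*np.sin(a)).astype(int)
    k=np.argmax(m[v,u]>0)
    if k: pts.append((318+r[k]*np.cos(a),272+r[k]*np.sin(a)))
p=plane('wrist',pts,o['eef_pos'][2]-.0021,o);c,rad=circ(p);print(len(pts),c,rad,(np.linalg.norm(p-c,axis=1)*1000).round(1))
e=o['eef_pos'][:2]+np.array([.4911,-.4162])-c;print(o['eef_pos'],e);go([e[0],e[1],.0815],30)
E
```

```text
28 [ 0.49029601 -0.41281006] 0.08695045731583641 [85.4 85.9 86.6 86.4 87.5 87.  87.6 87.7 88.2 88.1 87.9 88.  87.9 87.6
 88.  87.8 87.1 87.  86.7 86.3 86.2 85.5 85.2 84.8 83.9 83.8 82.5 97.1]
[ 0.4961477  -0.40726772  0.15001777] [ 0.49695169 -0.41065766]
d [-0.02, 0.07, 1.72] dr [0.01, -0.01, 0.05] mm 69.0 rows 1.4 t 35.4
```

```bash
python3 - <<'E'
from h import *
from scipy.optimize import least_squares as ls
im,o=load('w10')
m=cv2.inRange(cv2.GaussianBlur(im,(5,5),0),(60,110,150),(200,255,255));pts=[]
for a in np.radians(np.r_[-175:-15:6]):
    r=np.arange(200,120,-1);u=(318+r*np.cos(a)).astype(int);v=(272+r*np.sin(a)).astype(int)
    k=np.argmax(m[v,u]>0);pts.append((318+r[k]*np.cos(a),272+r[k]*np.sin(a)))
f=lambda x:np.linalg.norm(plane('wrist',pts,x[2],o)-x[:2],axis=1)-.082
s=ls(f,[.49,-.41,.148]);print('free height',s.x,np.abs(s.fun).max())
cv2.imwrite('pics/s10.png',cv2.resize(arm.grab_frame('side')[60:210,340:540,::-1],None,fx=4,fy=4,interpolation=cv2.INTER_CUBIC))
E
```

```text
free height [ 0.494085   -0.40801505  0.14653738] 0.0004780409435568289
```

View pics/s10.png

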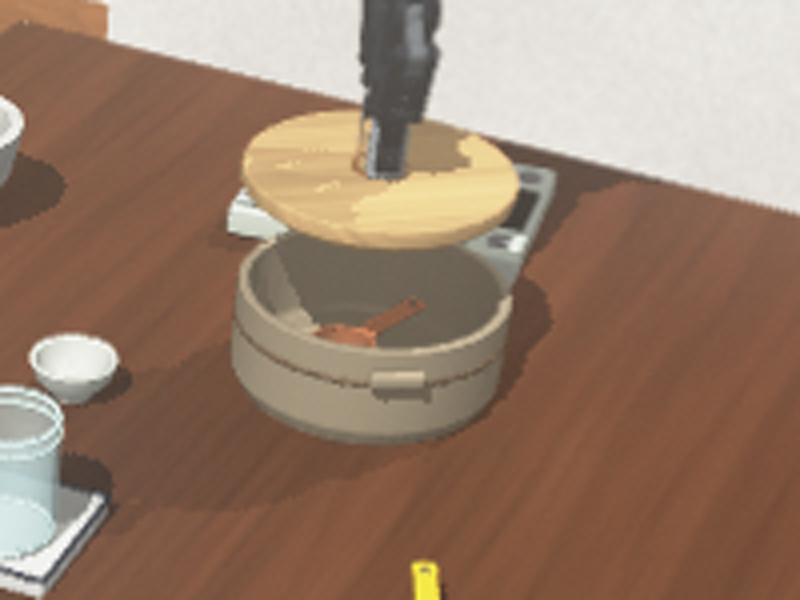

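The lid is level and the clean fit puts its centre 2 mm from the TCP. I'll lower it onto the crock.

```bash
python3 -m creep '{"delta_pos":[[-0.17,0.14,0.1],[-0.17,0.14,0.4],[-0.17,0.14,0.7],[-0.17,0.14,1.0],[-0.17,0.14,1.25],[-0.17,0.14,1.4],[-0.17,0.14,1.5],[-0.17,0.14,1.58],[-0.17,0.14,1.63],[-0.17,0.14,1.67],[-0.17,0.14,1.68],[-0.17,0.14,1.68]],"dr":[[0,0,0],[0,0,0],[0,0,0],[0,0,0],[0,0,0],[0,0,0],[0,0,0],[0,0,0],[0,0,0],[0,0,0],[0,0,0],[0,0,0]],"fingers":[1,1,1,1,1,1,1,1,1,1,1,1]}'
python3 -c "
from h import *
go([.4932,-.4155,.0821],30)"
```

```text
time_s: 36.65
eef_pos: [0.4919, -0.418, 0.0824]
tcp_rot: [3.034, 0.815, 0.0]
contact_force: [-0.3, -0.2, -2.6]
width: 0.0268
finger_force: 59.4
d [0.06, -0.04, 0.01] dr [0.0, -0.0, 0.02] mm 3.0 rows 0.1 t 36.6
```

```bash
python3 -m creep '{"delta_pos":[[0.05,-0.04,0.01],[0.05,-0.04,0.02],[0.05,-0.04,0.03],[0.05,-0.04,0.04],[0.05,-0.04,0.04]],"dr":[[0,0,0],[0,0,0],[0,0,0],[0,0,0],[0,0,0]],"fingers":[1,1,1,1,1]}'
```

```text
time_s: 37.15
eef_pos: [0.493, -0.4157, 0.0821]
tcp_rot: [3.033, 0.815, 0.0]
contact_force: [-3.3, 1.0, 8.5]
width: 0.0265
finger_force: 60.4
```

Contact with the rim at the expected height. Release, retreat and check.

```bash
python3 -m creep '{"delta_pos":[[0,0,0],[0,0,0],[0,0,0],[0,0,0],[0,0,-0.3],[0,0,-1],[0,0,-2],[0,0,-3],[0,0,-4],[-0.5,0,-4.5],[-0.5,0,-4.5],[-0.5,0,-4.5]],"dr":[[0,0,0],[0,0,0],[0,0,0],[0,0,0],[0,0,0],[0,0,0],[0,0,0],[0,0,0],[0,0,0],[0,0,0],[0,0,0],[0,0,0]],"fingers":[0.5,0,-1,-1,-1,-1,-1,-1,-1,-1,-1,-1]}'
python3 - <<'E'
from h import *
im=arm.grab_frame('side')[:,:,::-1].copy()
cv2.imwrite('pics/s11.png',np.hstack([cv2.resize(im[60:360,160:480],None,fx=1.6,fy=1.6),cv2.resize(im[100:180,390:480],(270,480))[:480]]))
E
```

```text
time_s: 38.35
eef_pos: [0.4751, -0.4257, 0.2612]
tcp_rot: [3.034, 0.813, 0.001]
contact_force: [0.3, -0.6, -0.2]
width: 0.0856
finger_force: 0.0
```

View pics/s11.png

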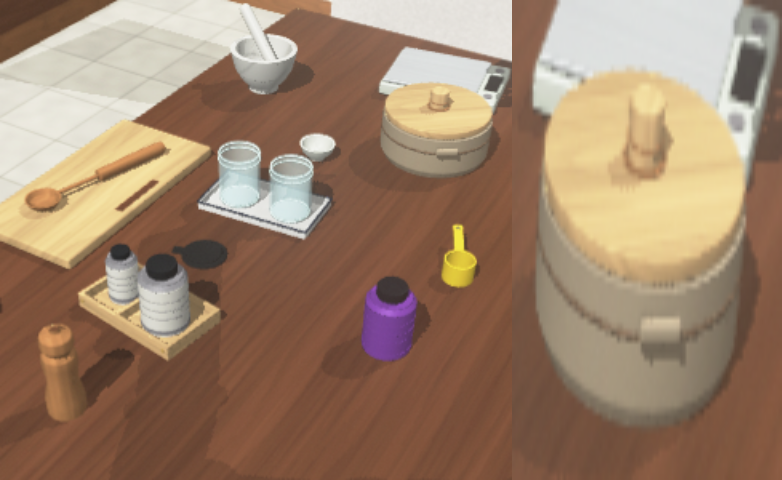

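The lid sits flush on the crock (437,110), both dispensers stand in the caddy (122,275) and (163,295), and both jars stand in the tray. I'll hand in.

```bash
python3 -c "
from workcell import arm
print(arm.close_job())"
```

```text
the job is handed in; nothing more can be done
None
```

I handed in the job at about 38 s with both dispensers in their caddy bays, the jar set down gently in the tray, and the scoop in the crock with its lid seated flush. The final side picture shows everything in place, though the judge's verdict was not returned.

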